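Slide holder under the stage clip

TASK

Load the slide holder that waits in the stage plate's channel: with one fingertip press the spring clip's paddle down and keep it down so that the jaw stays lifted, while the other fingertip pushes the holder by its upright tab along the channel, under the jaw and fully home against the end stop. Only then let the clip spring shut on the holder, and move the hand clear. Do not lift or tip the holder, and leave the other things on the bench where they are.

Things in the scene. Friction and masses are not known exactly. Their poses are not given: they have to be found in the camera images.
- stage: Bare aluminium stage plate fixed on the bench, x -140 to +85, y -34 to +46 mm, deck top at z = 15. Origin on the bench under the channel's centre line; +x along the channel towards the end stop, z up. Channel 48 mm wide along y = 0 between rails 8 mm wide with tops at z = 20. The deck behind the waiting holder is free for a fingertip.
- stop (a point): Centre of the end stop's face, a dark bar across the channel, stage x = +70, y = 0, z = 21 mm; it rises 12 mm above the deck. With the holder fully home its front edge touches this face and its origin is at stage x = +25, y = 0, z = 15 mm.
- shaft (a point): Point on the clip's hinge axis, stage x = 0, y = +36, z = 27 mm. The 8 mm shaft runs parallel to the channel between two dark bearing blocks (stage x -139 to -129 and +59 to +69, y 32 to 44, tops at z = 35 mm). Fingertips must straddle it.
- clip (a joint): Angle (rad) of the steel rocker clip: 0 = shut (jaw 2 mm above the deck, blocks the holder), grows as the paddle is pressed, 0.32 = hard stop. A spring shuts it: pressing 26 mm from the shaft takes 4 N to start, 8 N at the stop. The jaw clears the holder's plate above 0.16; 0.22 to 0.32 is comfortable. Shut on the loaded holder it reads about 0.15.
- paddle (a point): Centre of the top of the clip's paddle, a flat steel plate 124 mm long (stage x -126 to -2), 34 mm wide (y 42 to 76), 3 mm thick, overhanging the +y side. Top at z = 30 mm when shut; this point sinks to z = 22 at the stop, 7 mm above the deck, so two level fingertips 60 mm apart can press it and stand behind the tab at once. A tip may slide along it while pressing.
- jaw (a point): Middle of the underside of the jaw's down-turned lip, 30 mm long (stage x +22 to +52), 8 mm wide (stage y +2 to +10), reaching over the channel; joined to the shaft by a flat arm.
- holder: Grey plastic slide holder with two glass slides, lying in the channel short of the jaw: plate 90 mm long (x), 46 wide, 6 thick, 50 to 90 g; origin at the centre of its underside, +x towards the end stop. At its rear end (x -45 to -37 mm) an upright tab 36 mm wide rises to 24 mm above the underside. It must travel 55 to 75 mm to be home.
- tab (a point): Centre of the rear face of the holder's upright tab, the face to push on: 45 mm behind the holder's origin and 15 mm above its underside.
- spare_holder: A second holder of the same make, lying on the bench beside the stage plate; leave it alone. Origin: centre of its underside.
- reagent_bottle: Clear glass bottle with cap, 66 mm wide, 130 mm high; leave alone. Origin: centre of its underside.
- beaker: Empty glass beaker, 68 mm wide, 85 mm high; leave alone. Origin: centre of its underside.
- vial: Small amber vial, 28 mm wide, 42 mm high; leave alone. Origin: centre of its underside.
- spatula: Thin steel laboratory spatula, 160 mm long, 6 mm high, lying on the bench; leave alone. Origin: its middle, on the bench.
- slide_box: Cardboard slide box 40 x 85 x 30 mm; leave alone. Origin: centre of its underside.
- weight: Brass weight, 32 mm wide, 28 mm high; leave alone. Origin: centre of its underside.

How it is judged:
On the way, in this order (a step that is already met when the one before it is completed fails the run):
1. the clip is held open while the holder is still short of the jaw (value of joint clip above 0.17 rad and x of holder in the frame of stage below -0.016 m), for 0.1 s.
2. the holder is fully home under the jaw while the clip is still held open (x of holder in the frame of stage above 0.0215 m and y of holder in the frame of stage between -0.004 and 0.004 m and angle between the x axis of holder and the x axis of stage, either way round below 0.08 rad and z of holder in the frame of stage below 0.018 m and value of joint clip above 0.17 rad), for 0.1 s.
At the end, for the whole second after the job is handed in: The holder lies flat in the channel, within 3.5 mm of touching the end stop (its origin beyond x = +21.5 mm of the stage frame) and at rest; the clip is let go and its jaw rests on the holder's plate (clip between 0.12 and 0.175) (x of holder in the frame of stage above 0.0215 m and y of holder in the frame of stage between -0.004 and 0.004 m and angle between the x axis of holder and the x axis of stage, either way round below 0.08 rad and z of holder in the frame of stage below 0.018 m and value of joint clip between 0.12 and 0.175 rad and linear speed of holder below 0.01 m/s).
It fails at once if the holder is lifted more than 8 mm off the deck or tipped (z of holder in the frame of stage above 0.023 m or angle between holder's own z axis and vertical above 0.25 rad).
It fails at once if one of the other things is moved more than 20 mm (distance of any of spare_holder, reagent_bottle, beaker, vial, spatula, slide_box, weight from where it was at the start of the episode above 0.02 m).
It also fails if it takes over 48 s, if anything falls off the work surface, if the arm or the gripper's body presses on something with over 40 N, if the wrist force passes 120 N, or if a joint passes its speed limit or range.

ROBOT

A 7-joint arm with a two-finger parallel gripper is mounted at the origin on the work surface. World frame = base frame: x ahead of the robot, y to its left, z up, the work surface at z = 0. Lengths are in m, angles in rad, forces in N, time in s.
With the tool pointing down it reaches from about 0.425 to 0.875 m from the base axis. Payload 4.7 kg.
Tool frame: the origin (TCP) lies midway between the tips of the shut fingers; the grasp point (between the pads) lies manip.grasp_offset behind it (manip.grasp_offset is the distance from the TCP to the grasp point, in m); y points along the fingers, x is the direction in which the jaws open and shut, and the axes are right-handed (so a half turn about y gives the same grasp; the last joint's range is limited). The gripper opens to 85 mm and grips with 20 to 120 N. Pads are 22 mm wide; open, the fingers measure 114 mm over their backs; the gripper's body (76 mm by 85 mm) begins 54 mm behind the grasp point. The pads swing forward as they close: fully open they stand 13 mm farther back than shut.
Start: joints at [1.241, 0.321, -0.07, 1.45, 0.023, 1.371, -0.057], TCP at [0.219, -0.612, 0.231] pointing down, gripper open.
Joint ranges: [-2.86, 2.86], [-0.3, 2.09], [-1.38, 1.24], [0.06, 2.45], [-1.56, 4.7], [0.09, 2.05], [-2.69, 2.69]. Speed limits (rad/s): [2.57, 2.57, 3.14, 3.14, 3.14, 3.14, 3.14].

INTERFACE

Orientations are given as a rotation vector (axis times angle).
In Python, from plant import manip gives the robot as it stands.
- The arm moves only by the tool servo_tool, never from a script. Its argument "moves" is a list of rows, each an object with "delta_pos": the shift along the world's x, y, z in m, a list of three; "twist": the turn about the world's z in rad; "grip": the finger opening in m, from 0 to 0.0854. A call has 1 to 10 rows; each row is the pose to reach, as a shift and turn from the pose commanded when the call began; what a row does not reach only later rows make up. A row lasts 1/8 s, in which the tool goes at most 62.5 mm and 10.7 degrees, less where a joint would pass 70% of its speed; a pose out of reach is approached as far as the arm can. A call with a gripper value outside its range is refused whole. The fingers move at their own pace and stop on an object; "newtons" is the grip in N (left out, the last holds). Time passes only in rows, so rows that repeat a pose let the fingers close. It gives the time, the measured TCP pose, the force and the opening at its end, in the units of the state.
- manip.state(): the state, without advancing time (a new reading comes with each control period).
- manip.capture(name): name is "scene" or "side" or "wrist"; returns a dict with "color" (480x640x3 uint8, red, green, blue), "mtx" (3x3 intrinsics, pixels), "D" ([k1, k2, p1, p2, k3] as OpenCV has them; the pictures are not rectified), "cam_to_world" (4x4, takes a point from camera to world coordinates). Camera axes: x right, y up, looking along -z (the intrinsics and any distortion apply to the point x, -y, -z); pixel columns grow to the right and rows downward; lengths in m; the calibration is good to about 2 mm. A picture is of the moment at which its call begins. There is no depth.
- manip.finish_job(): hands the job in, once; it reports no verdict.
The state is a dict: "clock": time; "joint_pos": joint angles; "joint_vel": joint speeds; "joint_torque": joint torques, N m; "position": TCP position; "ee_rot": TCP orientation; "ft_force": force on the tool from outside, world axes, zero at the start; "moment": the same for the moment, N m; "finger_gap": finger opening in m.
Only numpy, scipy, OpenCV 4.12 (cv2) and the standard library are available. Lean on these libraries where they do the work, as an engineer would, in place of code of your own. Each camera call takes 0.05 s, during which the arm holds its last target.

## Working session

There is one attempt and no reset: what is moved stays moved. The work goes in short steps, Python scripts to look and compute and a tool call to move; the robot and the scene stay as the last step left them, time stands still between calls to the robot, and variables do not carry over. Pictures are saved under pics/ and viewed, and the job is handed in when it is done.

Besides the shell and the picture viewer there is one more tool, called after "Request:" as name(argument=value, ...) on one line, values as JSON. servo_tool: Moves the arm, as the interface text tells. Its arguments: {"type":"object","properties":{"moves":{"type":"array","items":{"type":"object","properties":{"delta_pos":{"type":"array","items":{"type":"number"}},"twist":{"type":"number"},"grip":{"type":"number"}}}},"newtons":{"type":"number"}},"required":["moves"]}

```bash
ls; mkdir -p pics
python3 - <<'E'
from plant import manip
import cv2
s=manip.state()
for k,v in s.items(): print(k,v)
print(manip.grasp_offset)
for n in ["scene","side","wrist"]:
    c=manip.capture(n)
    cv2.imwrite(f"pics/{n}0.png",c["color"][:,:,::-1])
    print(n,c["mtx"],c["D"],c["cam_to_world"])
E
```

```text
pics
clock 0.0
joint_pos [ 1.24109244  0.32182831 -0.07010098  1.45168005  0.02258192  1.37080072
 -0.05691591]
joint_vel [ 0.00012119  0.00041997  0.00013506  0.00037113 -0.00064729  0.00037696
 -0.00050717]
joint_torque [-1.95841162e-04 -4.93583143e+01 -3.82235432e-01 -3.14335442e+01
  1.28947076e-02  1.09395213e-02  5.92965335e-06]
position [ 0.21888215 -0.61146192  0.23021764]
ee_rot [-1.35139356  0.95348727 -0.9508079 ]
ft_force [-0.71286621 -0.18158814 -0.07774624]
moment [ 0.0790642  -0.01429756 -0.025014  ]
finger_gap 0.08587087944265528
0.0187
scene [[565.14415236   0.         314.64256512]
 [  0.         565.14415236 243.20297298]
 [  0.           0.           1.        ]] [0.02262258 0.         0.         0.         0.        ] [[ 0.57557592 -0.59407302  0.5619516   1.16308119]
 [ 0.817733    0.42234296 -0.39107437 -0.3305555 ]
 [-0.00500957  0.68461936  0.72888355  0.7812499 ]
 [ 0.          0.          0.          1.        ]]
side [[620.11007318   0.         317.15357869]
 [  0.         620.11007318 236.05245394]
 [  0.           0.           1.        ]] [-0.08722993  0.          0.          0.          0.        ] [[ 0.96967097  0.17855281 -0.16690445  0.4603901 ]
 [-0.24383616  0.75363216 -0.61039536 -0.5270512 ]
 [ 0.01679675  0.63258001  0.77431286  0.78313358]
 [ 0.          0.          0.          1.        ]]
wrist [[356.45332333   0.         323.56966146]
 [  0.         356.45332333 235.74339231]
 [  0.           0.           1.        ]] [0.01591227 0.         0.         0.         0.        ] [[ 0.33698271  0.90667632  0.25373352  0.28280788]
 [-0.94150933  0.32499559  0.08909569 -0.58965778]
 [-0.00168132 -0.26891618  0.96316211  0.37217428]
 [ 0.          0.          0.          1.        ]]
```

View pics/scene0.png

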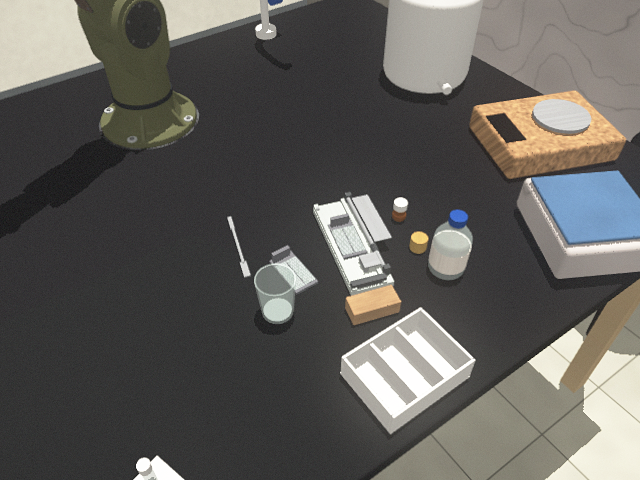

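View pics/side0.png

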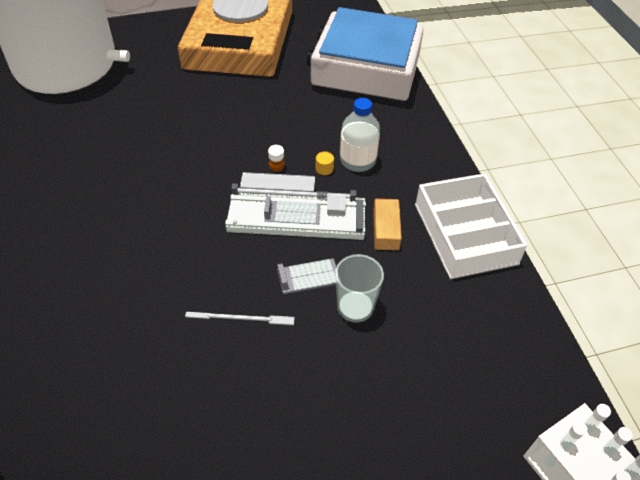

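View pics/wrist0.png

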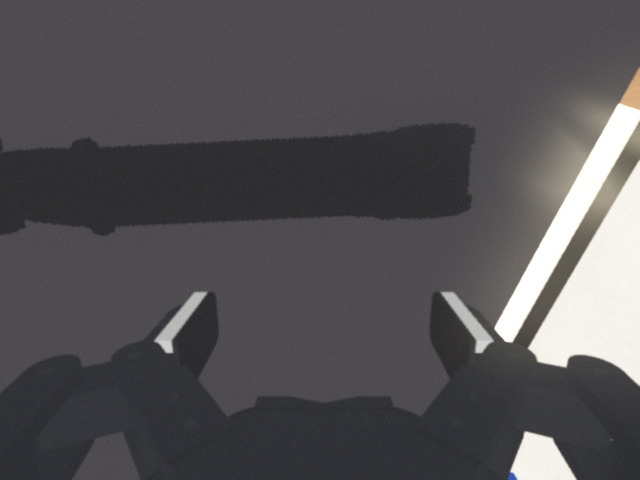

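The scene view shows the stage at about (355,245), with the beaker, spare holder, vial, weight and bottle around it. In the side view it sits at about (297,210) with the paddle above it. The wrist view shows only the bench. I'll zoom in on the stage.

```bash
cat > h.py <<'E'
import numpy as np, cv2
from plant import manip
def ray(c,uv):
    p=cv2.undistortPoints(np.array(uv,float).reshape(-1,1,2),c["mtx"],c["D"]).reshape(-1,2)
    d=np.c_[p[:,0],-p[:,1],-np.ones(len(p))]
    T=c["cam_to_world"]; return T[:3,3],d@T[:3,:3].T
def onz(c,uv,z):
    o,d=ray(c,uv); z=np.broadcast_to(z,len(d)); t=(z-o[2])/d[:,2]; return o+t[:,None]*d
def proj(c,P):
    T=c["cam_to_world"]; q=(np.asarray(P,float).reshape(-1,3)-T[:3,3])@T[:3,:3]
    q=q*[1,-1,-1]
    return cv2.projectPoints(q,np.zeros(3),np.zeros(3),c["mtx"],c["D"])[0].reshape(-1,2)
def tri(cs,uvs):
    A=np.zeros((3,3));b=np.zeros(3)
    for c,uv in zip(cs,uvs):
        o,d=ray(c,[uv]); d=d[0]/np.linalg.norm(d[0]); M=np.eye(3)-np.outer(d,d); A+=M;b+=M@o
    return np.linalg.solve(A,b)
E
python3 - <<'E'
from h import *
import pickle
a=manip.capture("scene");b=manip.capture("side");pickle.dump((a,b),open("c0.pkl","wb"))
im=a["color"][180:310,295:415,::-1]; cv2.imwrite("pics/sz.png",cv2.resize(im,None,fx=4.6,fy=4.6,interpolation=cv2.INTER_CUBIC))
im=b["color"][160:250,215:375,::-1]; cv2.imwrite("pics/dz.png",cv2.resize(im,None,fx=5,fy=5,interpolation=cv2.INTER_CUBIC))
E
```

```text
(no output)
```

View pics/sz.png

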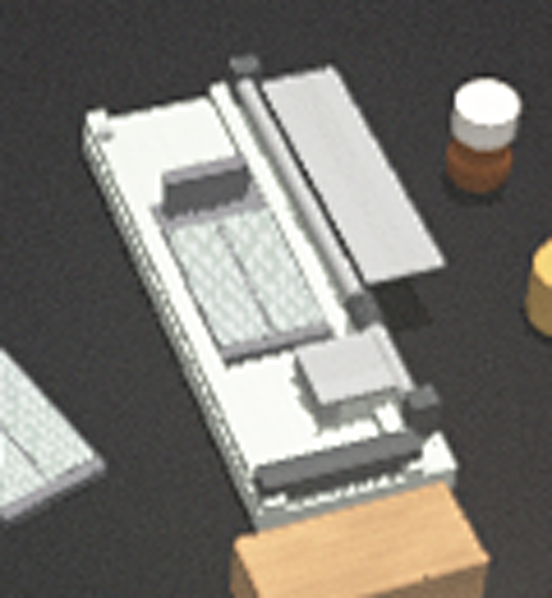

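View pics/dz.png

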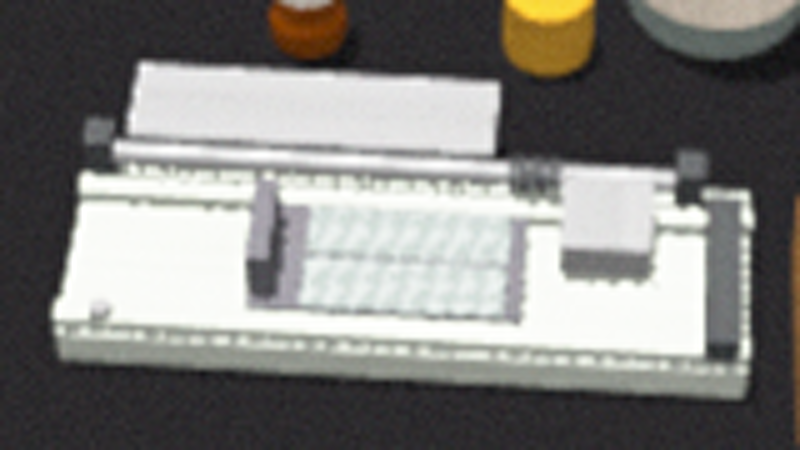

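The zooms show the stage with paddle corners at scene zoom (333,66), (444,265), (371,283), (262,83). The holder's tab is at about (205,190) and the jaw at (350,370). The paddle and rail corners will give the stage pose.

```bash
cat > m.py <<'E'
from h import *
import pickle
from scipy.optimize import least_squares
a,b=pickle.load(open("c0.pkl","rb"))
S=lambda X,Y:(295+X/4.6-.4,180+Y/4.6-.4)
D=lambda X,Y:(215+X/5-.4,160+Y/5-.4)
obs=[(a,S(333,66),(-126,76,30)),(a,S(444,265),(-2,76,30)),(a,S(371,283),(-2,42,30)),(a,S(262,83),(-126,42,30)),
(b,D(140,62),(-126,76,30)),(b,D(500,83),(-2,76,30)),(b,D(497,152),(-2,42,30)),
(b,D(58,322),(-140,-34,20)),(b,D(748,366),(85,-34,20)),(b,D(752,195),(85,46,20)),
(b,D(85,118),(-139,44,35)),(b,D(708,152),(69,44,35)),(a,S(436,390),(69,44,35)),(a,S(230,58),(-139,32,35))]
W=[onz(c,[uv],p[2]/1e3)[0] for c,uv,p in obs]
P=np.array([o[2] for o in obs])/1e3; W=np.array(W)
def f(q):
    c,s=np.cos(q[0]),np.sin(q[0]); R=np.array([[c,-s],[s,c]]); return (P[:,:2]@R.T+q[1:]-W[:,:2])
r=least_squares(lambda q:f(q).ravel(),[-.3,.7,-.3],loss="soft_l1",f_scale=.002)
print(r.x,np.degrees(r.x[0])); print(np.round(f(r.x)*1e3,1))
q=r.x; np.save("stage.npy",q)
E
python3 m.py
```

```text
[-0.31530634  0.63011373  0.12297996] -18.065722635424414
[[-0.5 -0. ]
 [-1.3 -0. ]
 [-2.6 -2.3]
 [-1.9 -0.8]
 [ 0.9  0.9]
 [ 1.2  0.5]
 [-0.6 -0.7]
 [-1.8  1.4]
 [ 0.6  0.6]
 [ 2.5  5.7]
 [ 1.5  1.4]
 [ 0.4 -0.2]
 [ 4.4 -3.7]
 [-1.  -1.3]]
```

```bash
cat >> m.py <<'E'
c,s=np.cos(q[0]),np.sin(q[0]); R=np.array([[c,-s],[s,c]])
st=lambda cam,uv,z: np.round(((onz(cam,[uv],z/1e3)[0][:2]-q[1:])@R)*1e3,1)
print("holder front edge", st(a,S(224,352),21),st(a,S(332,328),21),st(b,D(523,222),21),st(b,D(521,318),21))
print("tab top rear", st(a,S(163,177),39),st(a,S(235,156),39),"front",st(a,S(166,188),39),st(a,S(248,170),39))
print("side tab top", st(b,D(258,180),39),st(b,D(277,182),39),st(b,D(248,262),39),st(b,D(275,264),39),'plate rear',st(b,D(248,305),21))
print("stop top", st(a,S(255,468),27),st(b,D(708,200),27),st(b,D(708,350),27))
w=lambda x,y:R@np.array([x,y])/1e3+q[1:]
for n,x,y in (("vial",0,0),): pass
for n,cam,uv,z in (("vial",a,S(487,115),40),("vial_s",b,(276,153),40),("weight",b,(325,157),28),("bottle",b,(362,105),130)):
    print(n,st(cam,uv,z))
for x,y in ((-110,0),(-70,0),(25,0),(-110,60)): print(x,y,w(x,y),np.linalg.norm(w(x,y)))
from scipy.spatial.transform import Rotation as Ro
print(Ro.from_rotvec(manip.state()["ee_rot"]).as_matrix().round(3))
E
python3 m.py | tail -14; python3 -c "
from h import *
for n in ('scene','side'):
  a=manip.capture(n); print(proj(a,[[.219,-.612,.23]]))"
```

```text
tab top rear [-73.5 -18.1] [-76.4  14. ] front [-67.1 -18.9] [-67.   16.4]
side tab top [-78.2  15.2] [-71.9  14.8] [-77.  -20.6] [-68.3 -20.8] plate rear [-77.6 -23.4]
stop top [ 73.2 -29.8] [69.5 29.8] [ 71.3 -35. ]
vial [-67.4 122.1]
vial_s [-73.3 116.1]
weight [ 11.8 126. ]
bottle [ 69.1 148.2]
-110 0 [0.52553658 0.15709181] 0.5485130162786107
-70 0 [0.56356463 0.1446875 ] 0.5818415317317516
25 0 [0.65388127 0.11522727] 0.6639563507660479
-110 60 [0.54414304 0.21413389] 0.5847606109153949
[[ 0.337 -0.     0.941]
 [-0.941  0.001  0.337]
 [-0.001 -1.    -0.   ]]
[[-225.7210776   197.92068644]]
[[-11.62499374 910.93084352]]
```

Stage pose found: origin at about (0.630, 0.123), yaw −18.07°, with residuals of 1–2 mm. The tab's rear face is at about stage x −77. The plan is to set the jaw axis along stage y, centre the hand at stage y ≈ +31, and straddle the shaft. First I'll approach high.

Request:
servo_tool(moves=[{"delta_pos":[0.05,0.04,0.02],"twist":0.14,"grip":0.05},{"delta_pos":[0.09,0.08,0.02],"twist":0.28,"grip":0.05},{"delta_pos":[0.135,0.115,0.02],"twist":0.42,"grip":0.05},{"delta_pos":[0.18,0.15,0.02],"twist":0.56,"grip":0.05},{"delta_pos":[0.225,0.185,0.02],"twist":0.7,"grip":0.05},{"delta_pos":[0.25,0.23,0.02],"twist":0.84,"grip":0.05},{"delta_pos":[0.27,0.28,0.02],"twist":0.98,"grip":0.05},{"delta_pos":[0.29,0.325,0.02],"twist":1.12,"grip":0.05},{"delta_pos":[0.31,0.37,0.02],"twist":1.26,"grip":0.05},{"delta_pos":[0.33,0.42,0.02],"twist":1.4,"grip":0.05}])

```text
clock: 1.6
position: [0.5495, -0.1911, 0.2515]
ee_rot: [-1.567, -0.139, 0.138]
ft_force: [0.8, 0.2, -0.7]
finger_gap: 0.0497
```

```bash
cat > s.py <<'E'
from h import *
from scipy.spatial.transform import Rotation as Ro
s=manip.state(); q=np.load("stage.npy"); c,sn=np.cos(q[0]),np.sin(q[0]); R=np.array([[c,-sn],[sn,c]])
p=s["position"]; M=Ro.from_rotvec(s["ee_rot"]).as_matrix()
print("t",s["clock"],"pos",p.round(4),"stage",((p[:2]-q[1:])@R*1e3).round(1),"z",round(p[2]*1e3,1),"xaxis deg",np.degrees(np.arctan2(M[1,0],M[0,0])).round(2),"gap",round(s["finger_gap"],4))
F=s["ft_force"]; print("F world",F.round(2),"stage",(F[:2]@R).round(2),"M",s["moment"].round(2)); print("j",s["joint_pos"].round(2), "ydir",M[:,1].round(3))
E
python3 s.py
```

```text
t 1.6 pos [ 0.5495 -0.1911  0.2515] stage [  20.7 -323.6] z 251.5 xaxis deg 10.12 gap 0.0497
F world [ 0.78  0.17 -0.67] stage [0.69 0.41] M [-0.03 -0.01 -0.02]
j [ 0.76  0.2  -0.54  1.58  0.11  1.38  0.38] ydir [ 0.    -0.001 -1.   ]
```

Request:
servo_tool(moves=[{"delta_pos":[0.005,0.045,0],"twist":0.13},{"delta_pos":[0.01,0.09,0],"twist":0.26},{"delta_pos":[0.01,0.135,0],"twist":0.39},{"delta_pos":[0.01,0.18,0],"twist":0.52},{"delta_pos":[0.005,0.225,0],"twist":0.65},{"delta_pos":[0,0.27,0],"twist":0.78},{"delta_pos":[-0.005,0.315,-0.02],"twist":0.91},{"delta_pos":[-0.01,0.36,-0.05],"twist":1.04},{"delta_pos":[-0.01,0.376,-0.1],"twist":1.079},{"delta_pos":[-0.01,0.376,-0.13],"twist":1.079}])

```text
invalid input
```

```bash
python3 s.py
cat > look.py <<'E'
from h import *
import sys
t=sys.argv[1]
for n,(r0,r1,c0,c1,f) in dict(scene=(120,300,270,450,3.3),side=(100,250,190,390,4),wrist=(0,480,0,640,1)).items():
    if len(sys.argv)>2 and n not in sys.argv[2:]: continue
    c=manip.capture(n); im=np.ascontiguousarray(c["color"][r0:r1,c0:c1,::-1]); cv2.imwrite(f"pics/{n}{t}.png",cv2.resize(im,None,fx=f,fy=f,interpolation=cv2.INTER_CUBIC))
E
python3 look.py 1
```

```text
t 1.6 pos [ 0.5495 -0.1911  0.2515] stage [  20.7 -323.6] z 251.5 xaxis deg 10.12 gap 0.0497
F world [ 0.78  0.17 -0.67] stage [0.69 0.41] M [-0.03 -0.01 -0.02]
j [ 0.76  0.2  -0.54  1.58  0.11  1.38  0.38] ydir [ 0.    -0.001 -1.   ]
```

View pics/wrist1.png

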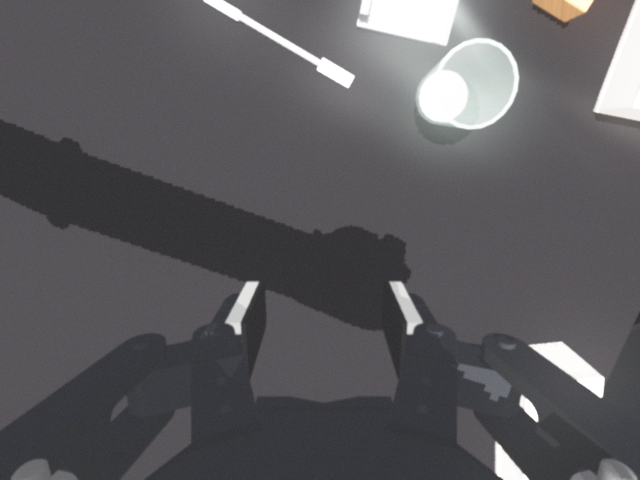

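View pics/side1.png

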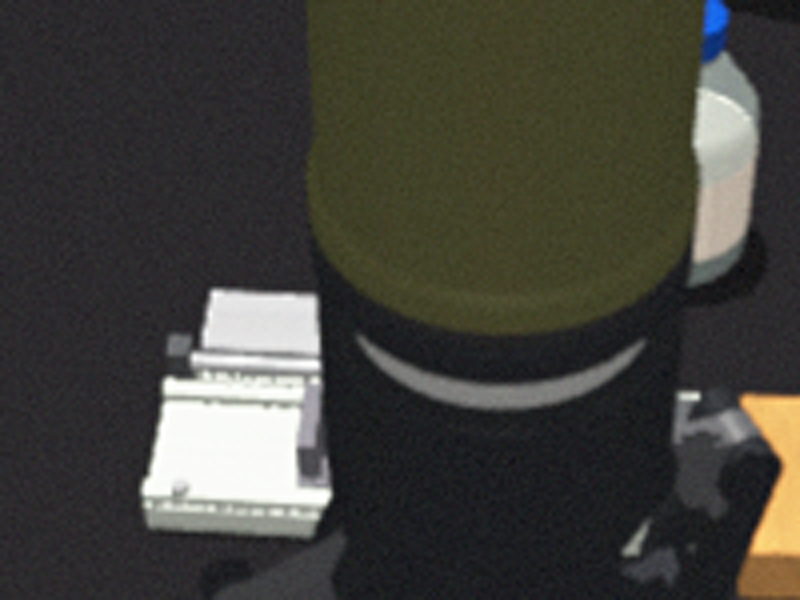

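View pics/scene1.png

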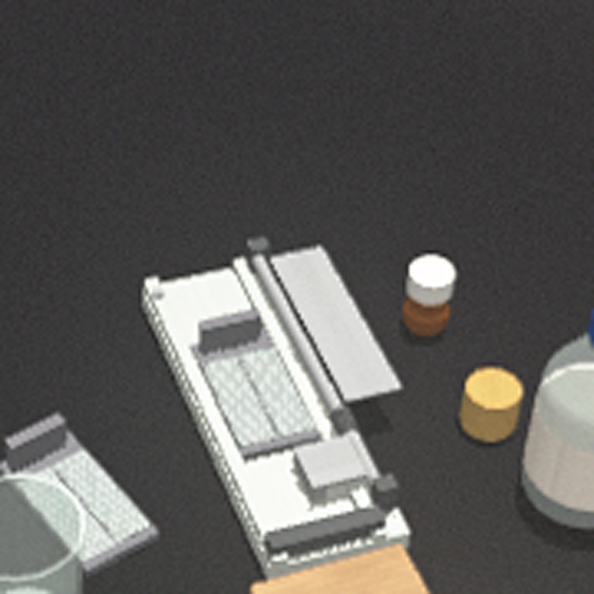

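The move was refused, probably because every row needs "grip". The wrist view shows both tips, each about 8 mm thick (inner faces at u≈265 and 388 for the 50 mm gap). I'll repeat the move with grip included.

Request:
servo_tool(moves=[{"delta_pos":[0.005,0.045,0],"twist":0.13,"grip":0.05},{"delta_pos":[0.01,0.09,0],"twist":0.26,"grip":0.05},{"delta_pos":[0.01,0.135,0],"twist":0.39,"grip":0.05},{"delta_pos":[0.01,0.18,0],"twist":0.52,"grip":0.05},{"delta_pos":[0.005,0.225,0],"twist":0.65,"grip":0.05},{"delta_pos":[0,0.27,0],"twist":0.78,"grip":0.05},{"delta_pos":[-0.005,0.315,-0.02],"twist":0.91,"grip":0.05},{"delta_pos":[-0.01,0.36,-0.05],"twist":1.04,"grip":0.05},{"delta_pos":[-0.01,0.376,-0.1],"twist":1.079,"grip":0.05},{"delta_pos":[-0.01,0.376,-0.13],"twist":1.079,"grip":0.05}])

```text
clock: 3.0
position: [0.5382, 0.184, 0.119]
ee_rot: [-1.342, -0.97, 0.973]
ft_force: [0.3, 0.7, -0.3]
finger_gap: 0.0503
```

```bash
python3 s.py; python3 look.py 2
```

```text
t 3.0 pos [0.5382 0.184  0.119 ] stage [-106.4   29.5] z 119.0 xaxis deg 71.79 gap 0.0503
F world [ 0.3   0.68 -0.26] stage [0.07 0.74] M [-0.   -0.04 -0.06]
j [ 0.35  0.35 -0.85  1.77  0.28  1.16  0.66] ydir [-0.002 -0.    -1.   ]
```

View pics/wrist2.png

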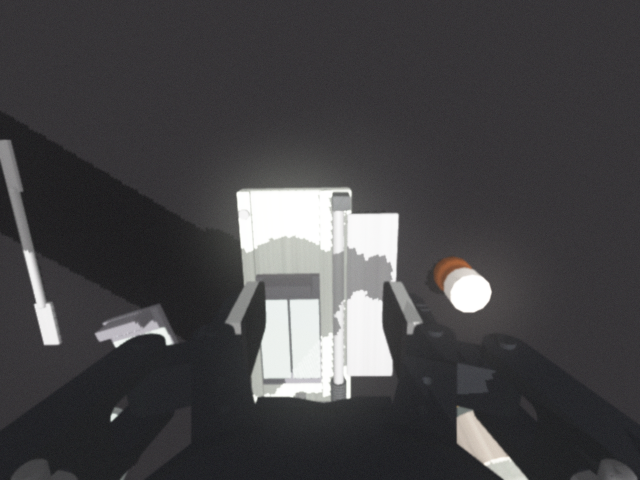

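View pics/side2.png

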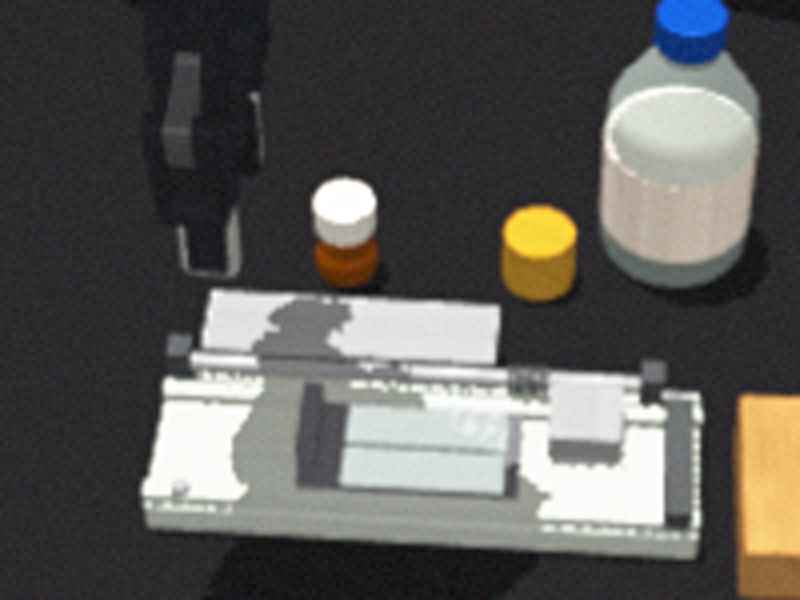

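View pics/scene2.png

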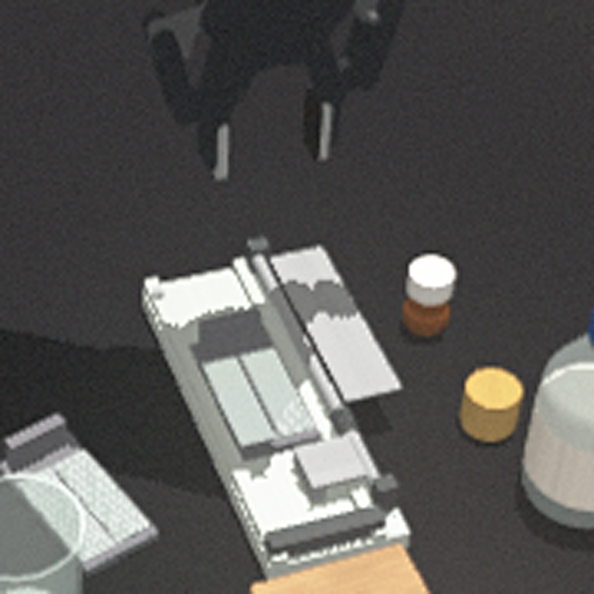

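Run:
```python
from h import *
a=manip.capture("scene");b=manip.capture("side")
q=np.load("stage.npy"); c,sn=np.cos(q[0]),np.sin(q[0]); R=np.array([[c,-sn],[sn,c]])
P=tri((a,b),((337.2,174),(242.5,168.5))); print(P,(P[:2]-q[1:])@R)
for cam,uv in ((a,(337.2,174)),(b,(242.5,168.5)),(a,(368.3,168))):
    for z in (.12,.125): p=onz(cam,[uv],z)[0]; print(z,(p[:2]-q[1:])@R)
```

```text
[0.52642585 0.16353008 0.10850381] [-0.11115113  0.00639664]
0.12 [-0.09967441  0.0028586 ]
0.125 [-0.09402592  0.0008264 ]
0.12 [-0.1078778  -0.00677425]
0.125 [-0.10676112 -0.0117796 ]
0.12 [-0.09873254  0.0626275 ]
0.125 [-0.09309118  0.06014336]
```

Tip B is near y ≈ 0 and A near y ≈ 61, straddling the shaft. I'll lower to just above the paddle.

Request:
servo_tool(moves=[{"delta_pos":[0.0005,0.001,-0.04],"twist":0,"grip":0.05},{"delta_pos":[0.0005,0.001,-0.08],"twist":0,"grip":0.05},{"delta_pos":[0.0005,0.001,-0.08],"twist":0,"grip":0.05},{"delta_pos":[0.0005,0.001,-0.08],"twist":0,"grip":0.05}])

```text
clock: 3.75
position: [0.5413, 0.1854, 0.0437]
ee_rot: [-1.345, -0.974, 0.968]
ft_force: [-1.2, -0.8, 0.5]
finger_gap: 0.0499
```

```bash
python3 s.py; python3 look.py 3
```

```text
t 3.75 pos [0.5413 0.1854 0.0437] stage [-103.7   31.8] z 43.7 xaxis deg 71.69 gap 0.0499
F world [-1.22 -0.85  0.52] stage [-0.9  -1.18] M [ 0.05 -0.03  0.03]
j [ 0.3   0.44 -0.81  1.83  0.37  1.02  0.59] ydir [ 0.003  0.001 -1.   ]
```

View pics/wrist3.png

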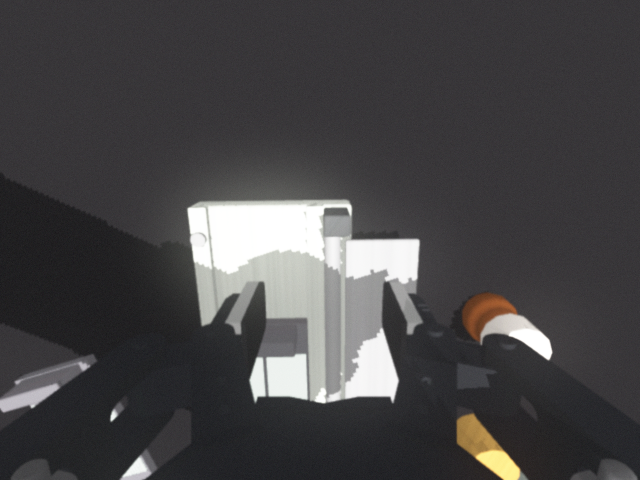

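View pics/side3.png

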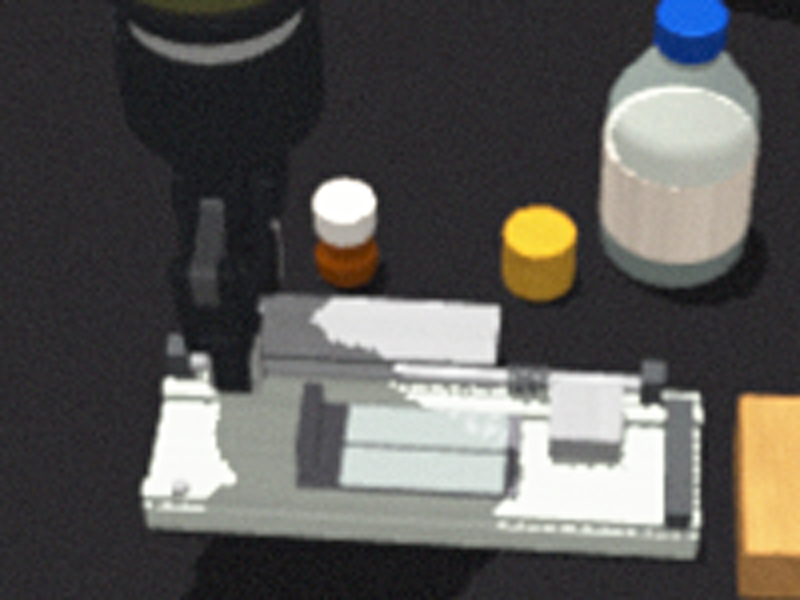

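View pics/scene3.png

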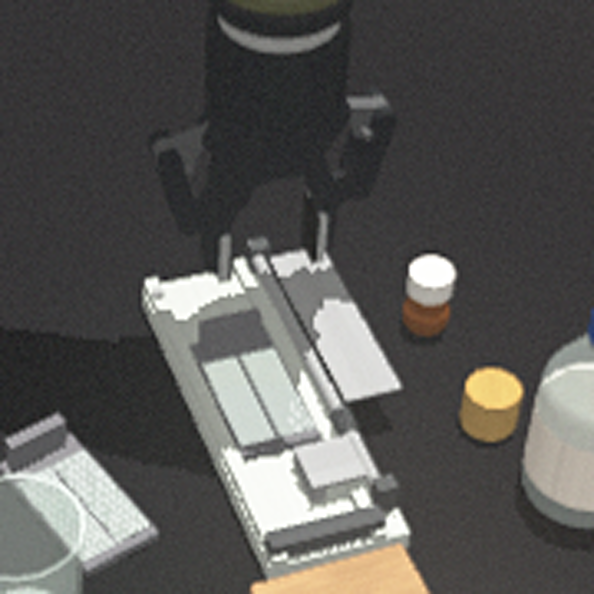

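Run:
```python
from h import *
a=manip.capture("scene")
q=np.load("stage.npy"); c,sn=np.cos(q[0]),np.sin(q[0]); R=np.array([[c,-sn],[sn,c]])
for uv in ((366.8,198.2),(337.9,203.9)):
    for z in (.044,.049): p=onz(a,[uv],z)[0]; print(z,(p[:2]-q[1:])@R)
```

```text
0.044 [-0.0997145   0.06513941]
0.049 [-0.09464802  0.06289432]
0.044 [-0.10109445  0.00669096]
0.049 [-0.09601862  0.00484226]
```

Request:
servo_tool(moves=[{"delta_pos":[0,0,-0.004],"twist":0,"grip":0.05},{"delta_pos":[0,0,-0.009],"twist":0,"grip":0.05},{"delta_pos":[0,0,-0.009],"twist":0,"grip":0.05}])

```text
clock: 4.32
position: [0.5391, 0.1848, 0.0317]
ee_rot: [-1.343, -0.97, 0.972]
ft_force: [-0.2, 0.3, 0.2]
finger_gap: 0.0498
```

```bash
python3 s.py
```

```text
t 4.325 pos [0.5391 0.1848 0.0317] stage [-105.7   30.5] z 31.7 xaxis deg 71.74 gap 0.0498
F world [-0.17  0.31  0.17] stage [-0.26  0.25] M [-0.02 -0.01  0.06]
j [ 0.29  0.46 -0.8   1.84  0.38  1.01  0.59] ydir [-0.001 -0.    -1.   ]
```

Request:
servo_tool(moves=[{"delta_pos":[0,0,-0.002],"twist":0,"grip":0.05},{"delta_pos":[0,0,-0.004],"twist":0,"grip":0.05},{"delta_pos":[0,0,-0.004],"twist":0,"grip":0.05}])

```text
clock: 4.7
position: [0.5395, 0.1849, 0.0281]
ee_rot: [-1.343, -0.971, 0.971]
ft_force: [-0.1, -1.0, -0.7]
finger_gap: 0.0501
```

```bash
python3 s.py
```

```text
t 4.7 pos [0.5395 0.1849 0.0281] stage [-105.4   30.8] z 28.1 xaxis deg 71.73 gap 0.0501
F world [-0.13 -1.05 -0.71] stage [ 0.21 -1.04] M [-0.01  0.   -0.03]
j [ 0.29  0.46 -0.79  1.84  0.39  1.    0.58] ydir [-0.  0. -1.]
```

Request:
servo_tool(moves=[{"delta_pos":[0,0,-0.001],"twist":0,"grip":0.05},{"delta_pos":[0,0,-0.002],"twist":0,"grip":0.05},{"delta_pos":[0,0,-0.002],"twist":0,"grip":0.05}])

```text
clock: 5.08
position: [0.5397, 0.1851, 0.0268]
ee_rot: [-1.344, -0.972, 0.971]
ft_force: [-1.7, -1.0, 4.9]
finger_gap: 0.0499
```

```bash
python3 s.py
```

```text
t 5.075 pos [0.5397 0.1851 0.0268] stage [-105.2   31. ] z 26.8 xaxis deg 71.74 gap 0.0499
F world [-1.71 -0.96  4.88] stage [-1.33 -1.44] M [-0.02  0.3  -0.  ]
j [ 0.28  0.47 -0.79  1.84  0.39  1.    0.58] ydir [ 0. -0. -1.]
```

Contact at TCP z ≈ 27 mm, with Fz 4.9 N, which matches the clip's starting force. I'll press on in small steps.

Request:
servo_tool(moves=[{"delta_pos":[0,0,-0.001],"twist":0,"grip":0.05},{"delta_pos":[0,0,-0.002],"twist":0,"grip":0.05},{"delta_pos":[0,0,-0.003],"twist":0,"grip":0.05},{"delta_pos":[0,0,-0.003],"twist":0,"grip":0.05},{"delta_pos":[0,0,-0.003],"twist":0,"grip":0.05}])

```text
clock: 5.7
position: [0.5398, 0.1853, 0.024]
ee_rot: [-1.343, -0.972, 0.971]
ft_force: [-1.5, -0.9, 6.8]
finger_gap: 0.0502
```

```bash
python3 s.py
```

```text
t 5.7 pos [0.5398 0.1853 0.024 ] stage [-105.2   31.3] z 24.0 xaxis deg 71.74 gap 0.0502
F world [-1.55 -0.85  6.8 ] stage [-1.21 -1.29] M [0.02 0.38 0.  ]
j [ 0.28  0.47 -0.79  1.84  0.39  0.99  0.58] ydir [ 0.001  0.    -1.   ]
```

Request:
servo_tool(moves=[{"delta_pos":[0,0,-0.001],"twist":0,"grip":0.05},{"delta_pos":[0,0,-0.002],"twist":0,"grip":0.05},{"delta_pos":[0,0,-0.002],"twist":0,"grip":0.05}])

```text
clock: 6.08
position: [0.5399, 0.1854, 0.0222]
ee_rot: [-1.344, -0.972, 0.971]
ft_force: [-2.4, -0.5, 7.7]
finger_gap: 0.0505
```

```bash
python3 s.py; python3 look.py 4
```

```text
t 6.075 pos [0.5399 0.1854 0.0222] stage [-105.1   31.3] z 22.2 xaxis deg 71.74 gap 0.0505
F world [-2.4  -0.52  7.7 ] stage [-2.12 -1.23] M [-0.01  0.45  0.06]
j [ 0.28  0.47 -0.79  1.84  0.4   0.99  0.58] ydir [ 0.001  0.    -1.   ]
```

View pics/side4.png

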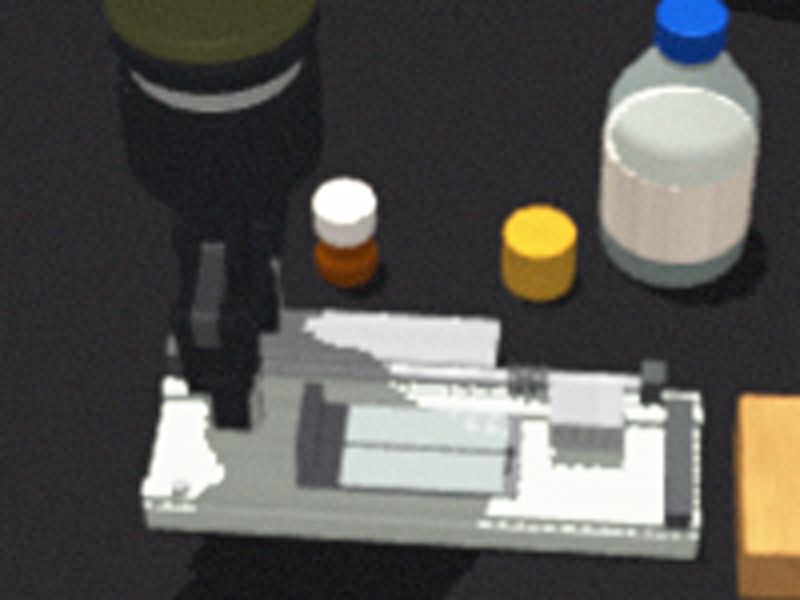

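View pics/scene4.png

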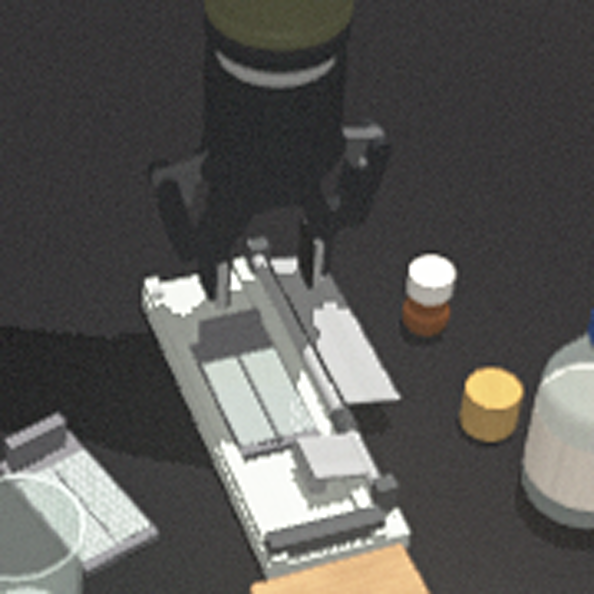

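View pics/wrist4.png

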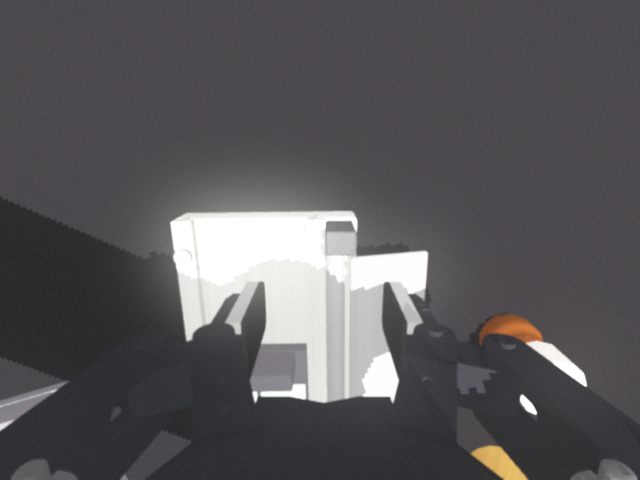

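The jaw is visibly lifted in the scene and side views, with its shadow detached. Fz 7.7 N and a 4.8 mm sink put the clip at about 0.21 rad. I'll press 1 mm deeper, then push along the channel.

Request:
servo_tool(moves=[{"delta_pos":[0,0,-0.001],"twist":0,"grip":0.05},{"delta_pos":[0.0038,-0.0012,-0.001],"twist":0,"grip":0.05},{"delta_pos":[0.0076,-0.0025,-0.001],"twist":0,"grip":0.05},{"delta_pos":[0.0114,-0.0037,-0.001],"twist":0,"grip":0.05},{"delta_pos":[0.0152,-0.005,-0.001],"twist":0,"grip":0.05},{"delta_pos":[0.019,-0.0062,-0.001],"twist":0,"grip":0.05},{"delta_pos":[0.0228,-0.0074,-0.001],"twist":0,"grip":0.05},{"delta_pos":[0.0228,-0.0074,-0.001],"twist":0,"grip":0.05}])

```text
clock: 7.22
position: [0.562, 0.1804, 0.0212]
ee_rot: [-1.34, -0.974, 0.97]
ft_force: [-2.4, 3.1, 7.8]
finger_gap: 0.05
```

```bash
python3 s.py; python3 look.py 5 scene side
```

```text
t 7.225 pos [0.562  0.1804 0.0212] stage [-82.6  33.5] z 21.2 xaxis deg 71.83 gap 0.05
F world [-2.43  3.1   7.84] stage [-3.27  2.2 ] M [0.83 0.55 0.09]
j [ 0.28  0.51 -0.77  1.79  0.41  1.01  0.6 ] ydir [ 0.     0.003 -1.   ]
```

View pics/side5.png

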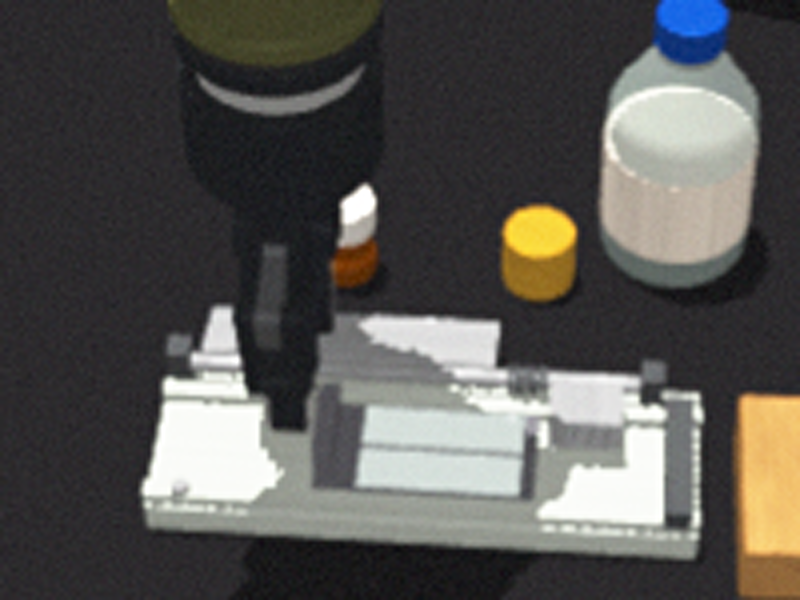

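View pics/scene5.png

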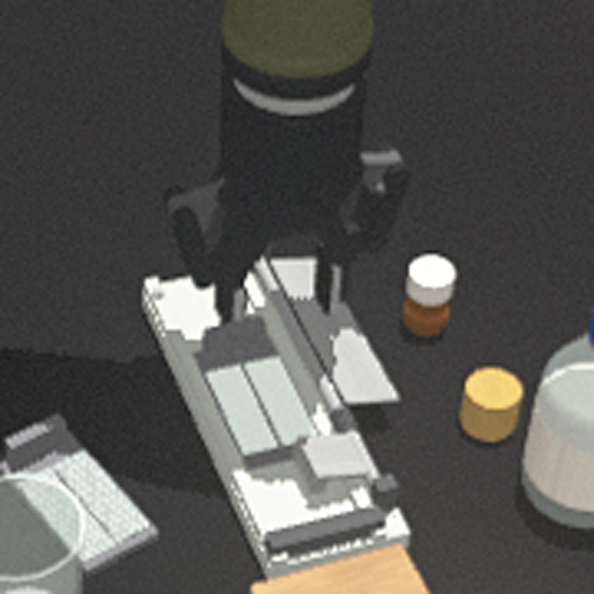

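The clip is still held at Fz 7.8 N and the holder is moving. The tool has slid about 2 mm outward on the tilted paddle, which I'll correct slightly. Continuing.

Request:
servo_tool(moves=[{"delta_pos":[0.0046,-0.0018,0],"twist":0,"grip":0.05},{"delta_pos":[0.0092,-0.0037,0],"twist":0,"grip":0.05},{"delta_pos":[0.0139,-0.0055,0],"twist":0,"grip":0.05},{"delta_pos":[0.0186,-0.0072,0],"twist":0,"grip":0.05},{"delta_pos":[0.0234,-0.0088,0],"twist":0,"grip":0.05},{"delta_pos":[0.0282,-0.0104,0],"twist":0,"grip":0.05},{"delta_pos":[0.033,-0.012,0],"twist":0,"grip":0.05},{"delta_pos":[0.0376,-0.0136,0],"twist":0,"grip":0.05},{"delta_pos":[0.0376,-0.0136,0],"twist":0,"grip":0.05}])

```text
clock: 8.45
position: [0.5997, 0.1674, 0.0214]
ee_rot: [-1.339, -0.975, 0.97]
ft_force: [-3.2, 3.0, 7.9]
finger_gap: 0.0498
```

```bash
python3 s.py; python3 look.py 6 scene side
```

```text
t 8.45 pos [0.5997 0.1674 0.0214] stage [-42.7  32.8] z 21.4 xaxis deg 71.85 gap 0.0498
F world [-3.23  3.01  7.85] stage [-4.    1.87] M [0.98 0.61 0.05]
j [ 0.28  0.56 -0.75  1.71  0.43  1.04  0.63] ydir [ 0.     0.004 -1.   ]
```

View pics/side6.png

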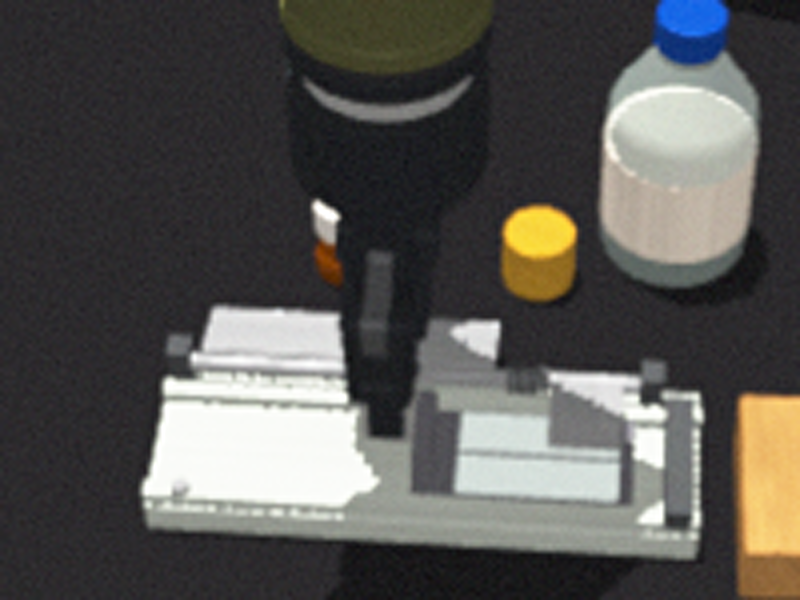

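View pics/scene6.png

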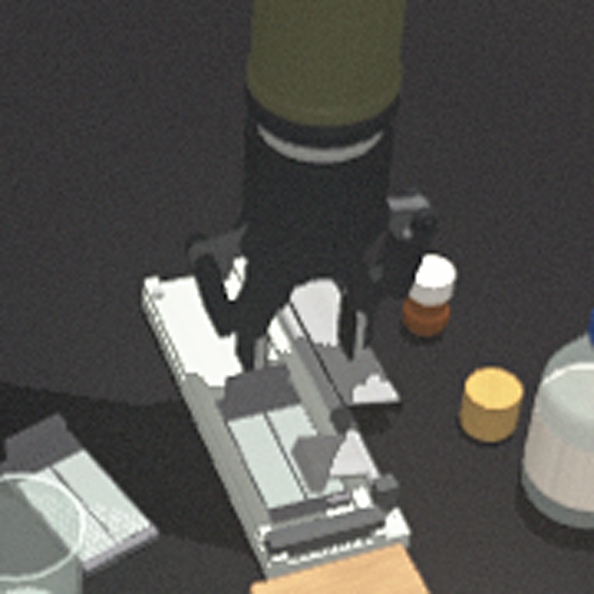

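```bash
cat > g.py <<'E'
from h import *
b=manip.capture("side");a=manip.capture("scene")
q=np.load("stage.npy"); c,sn=np.cos(q[0]),np.sin(q[0]); R=np.array([[c,-sn],[sn,c]])
D=lambda X,Y:(190+X/4-.375,100+Y/4-.375)
def x(uv,z,cam=b): return ((onz(cam,[uv],z/1e3)[0][:2]-q[1:])@R*1e3).round(1)
import sys
for arg in sys.argv[1:]:
    X,Y,z=map(float,arg.split(",")); print(arg,x(D(X,Y),z))
E
python3 g.py 632,445,21 630,502,21 668,410,27 667,520,27 440,392,39 413,490,21 700,395,20 697,545,20
```

```text
632,445,21 [56.3  9. ]
630,502,21 [ 56.7 -21.8]
668,410,27 [70.3 24.2]
667,520,27 [ 71.6 -35.1]
440,392,39 [-23.3  15.2]
413,490,21 [-31.  -22.7]
700,395,20 [83.8 40.3]
697,545,20 [ 84.2 -41.2]
```

The holder's front edge is at x ≈ 56.5 and the stop at about 70, so roughly 13 mm remain. This agrees with fingertip B's front face at about −32.

Request:
servo_tool(moves=[{"delta_pos":[0.0028,-0.0009,0],"twist":0,"grip":0.05},{"delta_pos":[0.0057,-0.0019,0],"twist":0,"grip":0.05},{"delta_pos":[0.0086,-0.0028,0],"twist":0,"grip":0.05},{"delta_pos":[0.0105,-0.0034,0],"twist":0,"grip":0.05},{"delta_pos":[0.0105,-0.0034,0],"twist":0,"grip":0.05}])

```text
clock: 9.28
position: [0.6097, 0.1641, 0.0214]
ee_rot: [-1.339, -0.974, 0.971]
ft_force: [-3.8, 3.6, 6.8]
finger_gap: 0.0499
```

```bash
python3 s.py; python3 look.py 7 scene side
```

```text
t 9.275 pos [0.6097 0.1641 0.0214] stage [-32.1  32.8] z 21.4 xaxis deg 71.86 gap 0.0499
F world [-3.78  3.6   6.76] stage [-4.71  2.25] M [0.97 0.83 0.13]
j [ 0.27  0.58 -0.74  1.69  0.44  1.05  0.64] ydir [-0.     0.004 -1.   ]
```

View pics/side7.png

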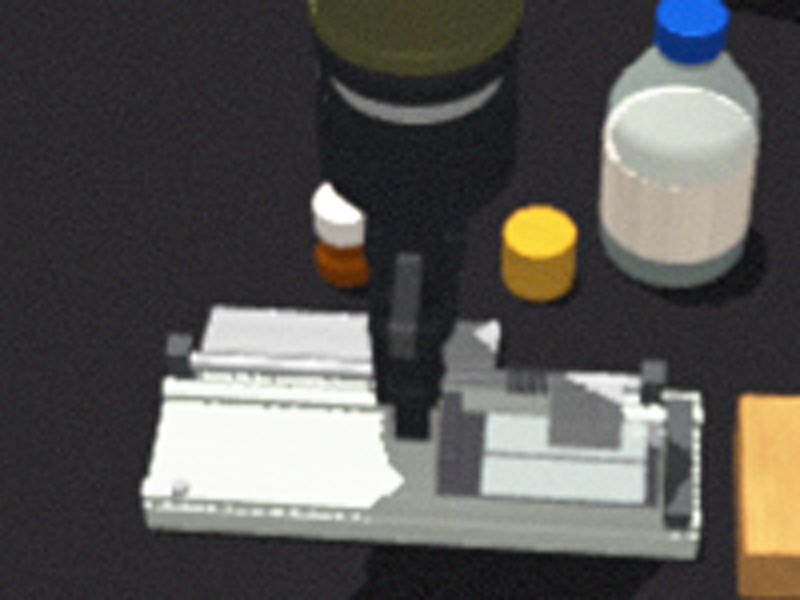

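View pics/scene7.png

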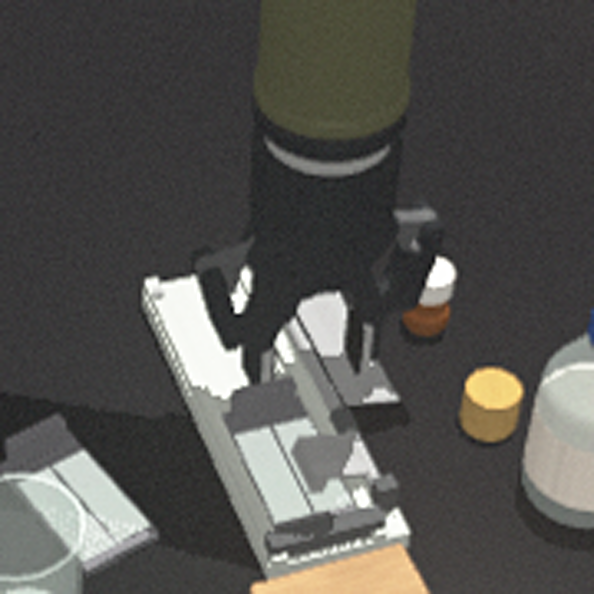

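```bash
python3 g.py 659,445,21 657,503,21 467,394,39
```

```text
659,445,21 [67.4  9.9]
657,503,21 [ 67.6 -21.4]
467,394,39 [-12.2  15.1]
```

Request:
servo_tool(moves=[{"delta_pos":[0.0007,-0.0002,0],"twist":0,"grip":0.05},{"delta_pos":[0.0014,-0.0005,0],"twist":0,"grip":0.05},{"delta_pos":[0.0014,-0.0005,0],"twist":0,"grip":0.05}])

```text
clock: 9.85
position: [0.6109, 0.1637, 0.0214]
ee_rot: [-1.339, -0.974, 0.971]
ft_force: [-4.7, 3.4, 7.6]
finger_gap: 0.0503
```

```bash
python3 s.py
```

```text
t 9.85 pos [0.6109 0.1637 0.0214] stage [-30.9  32.8] z 21.4 xaxis deg 71.87 gap 0.0503
F world [-4.74  3.45  7.58] stage [-5.58  1.8 ] M [1.03 0.91 0.1 ]
j [ 0.27  0.58 -0.74  1.69  0.44  1.05  0.64] ydir [-0.     0.004 -1.   ]
```

Request:
servo_tool(moves=[{"delta_pos":[0.0005,-0.0002,0],"twist":0,"grip":0.05},{"delta_pos":[0.001,-0.0003,0],"twist":0,"grip":0.05},{"delta_pos":[0.001,-0.0003,0],"twist":0,"grip":0.05}])

```text
clock: 10.22
position: [0.6113, 0.1636, 0.0213]
ee_rot: [-1.338, -0.973, 0.972]
ft_force: [-6.1, 3.1, 8.3]
finger_gap: 0.0499
```

```bash
python3 s.py; python3 look.py 8 scene side
```

```text
t 10.225 pos [0.6113 0.1636 0.0213] stage [-30.4  32.8] z 21.3 xaxis deg 71.88 gap 0.0499
F world [-6.12  3.05  8.31] stage [-6.76  1.01] M [0.95 1.1  0.13]
j [ 0.27  0.58 -0.74  1.68  0.44  1.05  0.64] ydir [-0.002  0.004 -1.   ]
```

View pics/side8.png

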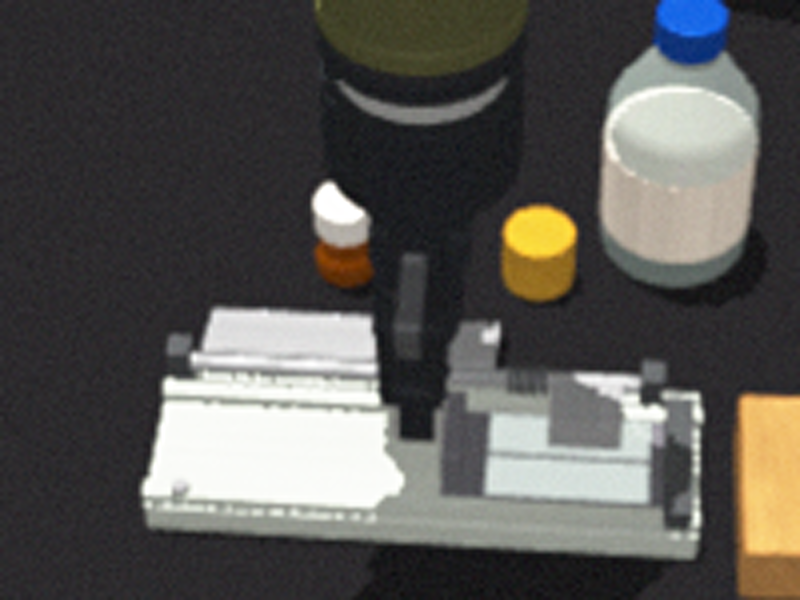

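View pics/scene8.png

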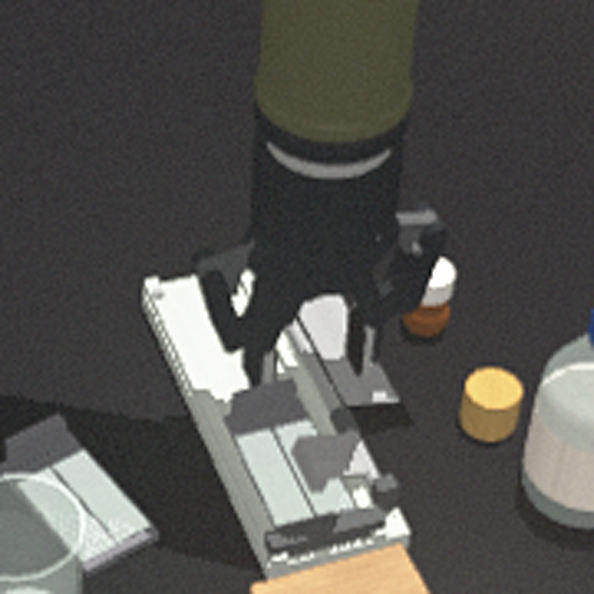

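```bash
python3 g.py 664,445,21 662,503,21 470,394,39 443,494,21; python3 s.py
```

```text
664,445,21 [69.5 10.1]
662,503,21 [ 69.6 -21.3]
470,394,39 [-11.   15.2]
443,494,21 [-18.8 -23.9]
t 10.425 pos [0.6114 0.1636 0.0213] stage [-30.4  32.8] z 21.3 xaxis deg 71.88 gap 0.0498
F world [-4.81  3.3   8.51] stage [-5.6   1.65] M [1.   1.17 0.11]
j [ 0.27  0.58 -0.74  1.68  0.44  1.05  0.64] ydir [-0.001  0.004 -1.   ]
```

The front edge reads 69.5 mm, the stop is at 70, and the push force is rising, so the holder is seated. I'll nudge and hold briefly, then back B off the tab while the clip is still pressed.

Request:
servo_tool(moves=[{"delta_pos":[0.0007,-0.0002,0],"twist":0,"grip":0.05},{"delta_pos":[0.0007,-0.0002,0],"twist":0,"grip":0.05},{"delta_pos":[-0.001,0.0003,0],"twist":0,"grip":0.05},{"delta_pos":[-0.003,0.001,0],"twist":0,"grip":0.05},{"delta_pos":[-0.006,0.002,0],"twist":0,"grip":0.05},{"delta_pos":[-0.008,0.0026,0],"twist":0,"grip":0.05},{"delta_pos":[-0.008,0.0026,0],"twist":0,"grip":0.05}])

```text
clock: 11.3
position: [0.6091, 0.1639, 0.023]
ee_rot: [-1.346, -0.979, 0.963]
ft_force: [5.0, 1.0, 6.3]
finger_gap: 0.05
```

```bash
python3 s.py; python3 look.py 9 scene side
```

```text
t 11.3 pos [0.6091 0.1639 0.023 ] stage [-32.7  32.4] z 23.0 xaxis deg 71.71 gap 0.05
F world [5.04 1.02 6.33] stage [4.48 2.53] M [ 0.49 -1.01 -0.09]
j [ 0.28  0.57 -0.75  1.7   0.44  1.04  0.64] ydir [ 0.009  0.003 -1.   ]
```

View pics/side9.png

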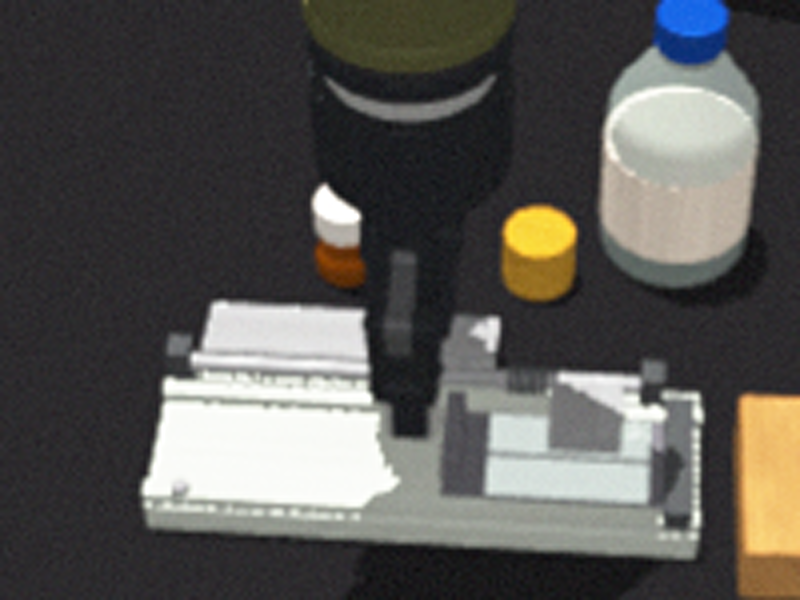

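B has left the tab and the holder hasn't moved (rear edge still at 443,494). Now I'll lift gently so the clip shuts, then move well clear.

Request:
servo_tool(moves=[{"delta_pos":[0,0,0.002],"twist":0,"grip":0.05},{"delta_pos":[0,0,0.004],"twist":0,"grip":0.05},{"delta_pos":[0,0,0.006],"twist":0,"grip":0.05},{"delta_pos":[0,0,0.009],"twist":0,"grip":0.05},{"delta_pos":[0,0,0.015],"twist":0,"grip":0.05},{"delta_pos":[0,0,0.03],"twist":0,"grip":0.05},{"delta_pos":[0,0,0.06],"twist":0,"grip":0.05},{"delta_pos":[0,0,0.1],"twist":0,"grip":0.05},{"delta_pos":[-0.03,0.01,0.15],"twist":0,"grip":0.05},{"delta_pos":[-0.05,0.02,0.18],"twist":0,"grip":0.05}])

```text
clock: 12.65
position: [0.5547, 0.1837, 0.204]
ee_rot: [-1.344, -0.975, 0.969]
ft_force: [0.9, 0.5, -0.3]
finger_gap: 0.0504
```

```bash
python3 s.py; python3 look.py 10
```

```text
t 12.65 pos [0.5547 0.1837 0.204 ] stage [-90.6  34.3] z 204.0 xaxis deg 71.77 gap 0.0504
F world [ 0.88  0.51 -0.32] stage [0.67 0.75] M [-0.02  0.01  0.  ]
j [ 0.37  0.3  -0.87  1.64  0.24  1.31  0.71] ydir [ 0.004  0.001 -1.   ]
```

View pics/side10.png

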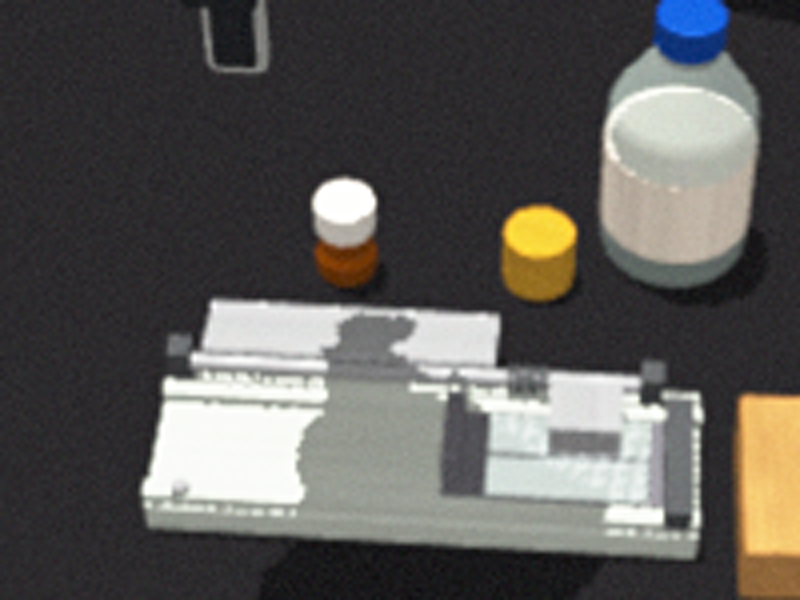

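View pics/scene10.png

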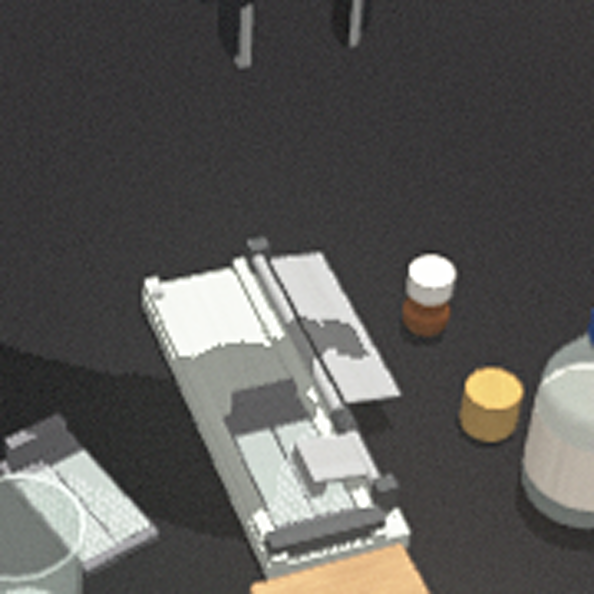

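The jaw rests on the holder's plate, the front edge is against the stop, and the other things are where they were. One last measurement, then I'll hand in.

```bash
python3 g.py 665,450,21 662,503,21 443,494,21 668,410,27 && python3 s.py && python3 -c "
from plant import manip
print(manip.finish_job())"
```

```text
665,450,21 [70.   7.4]
662,503,21 [ 69.6 -21.3]
443,494,21 [-18.8 -23.9]
668,410,27 [70.3 24.2]
t 12.9 pos [0.5551 0.1815 0.2002] stage [-89.4  32.4] z 200.2 xaxis deg 71.69 gap 0.0494
F world [-0.13  0.06 -0.08] stage [-0.14  0.02] M [-0.03  0.01 -0.03]
j [ 0.37  0.31 -0.87  1.64  0.24  1.31  0.71] ydir [ 0.    -0.001 -1.   ]
the job is handed in; nothing more can be done
None
```

The holder is home against the end stop with the clip shut on its plate, and I handed the job in at about 12.9 s. `finish_job()` returned no verdict.

**What I did:** I found the stage pose from the paddle and rail corners in two views. One fingertip pressed the paddle to about 0.25 rad (estimated from a sink of about 5.7 mm and Fz near 8 N). The other pushed the tab along the channel until the push force rose at the stop. With the clip still pressed I backed the fingertip off the tab, then lifted so the jaw closed on the plate, and moved the hand clear.

**Last checks:**
- **Holder position:** its front edge measured 69.6–70.0 mm in stage x, with the stop at 70. It lay straight in the channel, with its near rear corner at y about −24.
- **Clip:** the jaw rests on the plate in both views. I could not read the clip angle directly.
- **Other things:** nothing looked moved in the cropped views, which cover the spare holder, vial, weight and bottle, and part of the beaker and slide box. I did not re-measure them, and the spatula was outside those crops.
- **Tool:** clear of the stage at z = 0.20 m, with no contact force.

**Disagreements:**
- **Stage fit:** most corner residuals were up to about 2.5 mm, but two outliers reached about 6 mm.
- **Sliding on the paddle:** the tool slid outward on the tilted paddle by up to about 2 mm during the push.
- **Back-off:** it moved only about 2 mm of the commanded 8, held by paddle friction. The holder did not move during it.

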